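# Load the cap magazine through its one-way gate

### The arm

A 6-joint arm with a two-finger parallel gripper is mounted at the origin on a cart in front of the work surface, level with it; the furniture and walls round the work are solid. World frame = base frame: x ahead of the robot, y to its left, z up, the work surface at z = 0. Lengths are in m, angles in rad, forces in N, time in s.
With the tool pointing down it reaches from about 0.35 to 0.975 m from the base axis. Payload 17.4 kg.
Tool frame: the origin (TCP) lies at the very end of the fingers, on their centre line; the grasp point (between the pads) lies 19 mm behind it; z points along the fingers, x is the direction in which the jaws open and shut, and the axes are right-handed (so a half turn about z gives the same grasp; the last joint's range is limited). The gripper opens to 85 mm and grips with 20 to 120 N. Pads are 22 mm wide; open, the fingers measure 114 mm over their backs; the gripper's body (76 mm by 85 mm) begins 54 mm behind the grasp point. The pads swing forward as they close: fully open they stand 13 mm farther back than shut.
Start: joints at [-1.186, 0.116, 1.442, -0, 1.584, -0.038], TCP at [0.277, -0.616, 0.231] pointing down, gripper open.
Joint ranges: [-2.83, 2.83], [-0.83, 2.19], [0.07, 2.5], [-1.14, 4.28], [0.01, 3], [-2.97, 2.97]. Speed limits (rad/s): [1.89, 1.89, 2.22, 3.14, 3.14, 3.14].

### API

Orientations are given as a unit quaternion [x, y, z, w].
In Python, from plant import arm, eoat, kinematics, monitor, vision, workorder gives the robot as it stands. Calls block until the motion is done:
- arm.goto(position, orientation): joint-space move of the TCP to a pose.
- arm.line_to(position, rotation=None, feed=0.15, until_force=None): straight line of the TCP; rotation=None keeps the orientation; feed is the mean speed in m/s. With until_force (N) it stops when the force on the tool has changed by that much, and returns True; else False.
- arm.move_j(angles): joint-space move.
- eoat.gripper_to(opening, squeeze=None): finger opening in m; squeeze is the grip in N (None keeps the last); returns when the fingers have stopped.
- arm.hold(seconds).
- kinematics.inverse_kinematics(position, orientation): joint angles nearest the present ones, or None.
- monitor.state(): the state.
- vision.grab_frame(name): name is "scene" or "top" or "wrist"; returns a dict with "img" (384x512x3 uint8, blue, green, red), "depth" (384x512 float32, m along the optical axis (not along the pixel's ray), 0 where there is no reading), "fovy" (degrees; the focal length in pixels is half the picture's height over the tangent of half this angle, whatever the lens; pixels are square), "cx", "cy" (the principal point, pixels), "xyz" and "orientation" of the camera in the world. Camera axes: x right, y up, looking along -z (the intrinsics and any distortion apply to the point x, -y, -z); pixel columns grow to the right and rows downward; lengths in m; the calibration is good to about 2 mm. A picture is of the moment at which its call begins.
A pose or a line that the arm cannot do raises arm.PlanningError and nothing moves.
- workorder.finish_job(): hands the job in, once; it reports no verdict.
The state is a dict: "time_s": time; "qpos": joint angles; "qvel": joint speeds; "joint_efforts": joint torques, N m; "tcp_pos": TCP position; "eef_rot": TCP orientation; "ft_force": force on the tool from outside, world axes, zero at the start; "ft_torque": the same for the moment, N m; "gripper_width": finger opening in m.
Only numpy, scipy, OpenCV 4.12 (cv2) and the standard library are available. Lean on these libraries where they do the work, as an engineer would, in place of code of your own. Each camera call takes 0.05 s, during which the arm holds its last target.

### The job

Load the magazine of the cap tray: push the three orange tube caps with the fingertips, one after another, through the gate into the narrow lane, each far enough that the brass spring pawl snaps shut behind it before the next one follows. Keep the caps flat on the tray and never lift them, since their clean insides face down. Leave the purple cap in the wide tray, and leave the other things on the bench alone.

Things in the scene. Friction and masses are not known exactly. Their poses are not given: they have to be found in the camera images.
- cap_tray: fixed grey cap tray with aluminium rails. Origin: on the bench under the middle of the gate; z up. The wide tray lies on its +y side (inside x -77.5 to 77.5, back to y = 165 mm), the lane (magazine) runs from the gate along -y. Floor 10 mm above the origin; rails and pawl stand at most 6 mm above the floor, so fingers can pass over them while pushing a 14 mm tall cap
- gate (a point): middle of the gate, at floor height (tray x = y = 0). In the wide tray, from y = 60 mm on, two rails converge at about 45 degrees, like a funnel, to the gate. Gate and lane are 39 mm wide (x -19.5 to 19.5)
- lane_end (a point): middle of the face of the lane's end stop, at floor height (tray y = -130 mm). The lane takes three caps in single file with about 10 mm to spare: a cap pushed in pushes on those already there; when full, the last cap's centre lies between about y = -33 and -42 mm
- pawl (a joint): hinge of the brass spring pawl in the gate, rad: 0 = shut (at its stop, trailing obliquely into the lane), to 1.0 = swung aside into its pocket. Upright axis at tray x = 22, y = 0; leaf 22 mm long. A cap pushed in swings it aside with under 1 N; it springs shut by itself once the cap's centre is about 33 mm beyond the gate (y = -33 mm); then the cap cannot come back
- pawl_tip (a point): free tip of the pawl; when shut it lies at tray x = 5, y = -14 mm, 13 mm above the bench
- cap_a: orange screw cap of a 50 ml tube lying open side down: a ribbed disc of 35 mm diameter, 14 mm tall, 11 to 20 g. Origin: centre of its underside; z up. At the start it lies on the tray's floor
- cap_b: orange screw cap of a 50 ml tube lying open side down: a ribbed disc of 35 mm diameter, 14 mm tall, 11 to 20 g. Origin: centre of its underside; z up. At the start it lies on the tray's floor
- cap_c: orange screw cap of a 50 ml tube lying open side down: a ribbed disc of 35 mm diameter, 14 mm tall, 11 to 20 g. Origin: centre of its underside; z up. At the start it lies on the tray's floor
- cap_purple: purple screw cap of a 50 ml tube lying open side down: a ribbed disc of 35 mm diameter, 14 mm tall, 11 to 20 g. Origin: centre of its underside; z up. At the start it lies on the tray's floor; it stays in the wide tray
- bottle_red: white bottle with red cap, 50 mm diameter, 100 mm tall, at the back; origin: centre of its underside. Leave alone
- bottle_small: small white bottle with blue cap, 40 mm diameter, 75 mm tall, at the back; origin: centre of its underside. Leave alone
- petri_dish: flat dish with pink content, 64 mm diameter, 14 mm tall, near the front edge; origin: centre of its underside. Leave alone
- marker_red: red and white marker, 135 mm long, 15 mm thick, lying near the front edge; origin: under its middle. Leave alone
- tweezers: tweezers, 123 mm long, 10 mm tall, lying near the front edge; origin: under its middle. Leave alone
Mind the look-alikes: they are no part of the job. What is shaped like the cap_b but pink or white is not meant.

How it is judged:
By the outcome, as a careful person would: the job done as asked, in the order asked, and still so for the second after the job is handed in, with the robot touching nothing.
It also fails if it takes over 72 s, if anything falls off the work surface, if the arm or the gripper's body presses on something with over 40 N, if the wrist force passes 120 N, or if a joint passes its speed limit or range.

## Working session

There is one attempt and no reset: what is moved stays moved. The work goes in short steps, each a Python script; the robot and the scene stay as the last script left them, time stands still between calls to the robot, and variables do not carry over. Pictures are saved under pics/ and viewed, and the job is handed in when it is done.

```bash
ls; mkdir -p pics
python3 - <<'E'
from plant import arm, eoat, kinematics, monitor, vision, workorder
import cv2, numpy as np
s=monitor.state(); print(s['time_s'],s['tcp_pos'],s['eef_rot'],s['gripper_width'])
for n in ("scene","top","wrist"):
    f=vision.grab_frame(n); cv2.imwrite(f"pics/{n}0.png",f['img']); np.savez(f"pics/{n}0.npz",**f)
    print(n,{k:v for k,v in f.items() if k not in('img','depth')})
E
```

```text
pics
0.0 [ 0.27687596 -0.61537393  0.23056019] [ 8.39744189e-01 -5.42981895e-01 -4.92280285e-04 -3.39546581e-04] 0.08538746009386966
scene {'fovy': 47.38966520320408, 'cx': 259.33583282300015, 'cy': 182.3233970396335, 'xyz': array([-0.03381873,  0.36337162,  0.67247301]), 'orientation': array([-0.18480062,  0.40687845,  0.82215682, -0.35264263])}
top {'fovy': 51.65067115506669, 'cx': 257.1122468347402, 'cy': 195.6505294649003, 'xyz': array([ 0.47923146, -0.19776897,  0.96560966]), 'orientation': array([ 0.04021989, -0.03676734, -0.69860779,  0.71342672])}
wrist {'fovy': 65.24110225683776, 'cx': 252.83192994589814, 'cy': 196.9810942044807, 'xyz': array([ 0.33902998, -0.58645295,  0.37388534]), 'orientation': array([-0.11642234,  0.0750222 , -0.53755595,  0.83177588])}
```

View pics/top0.png

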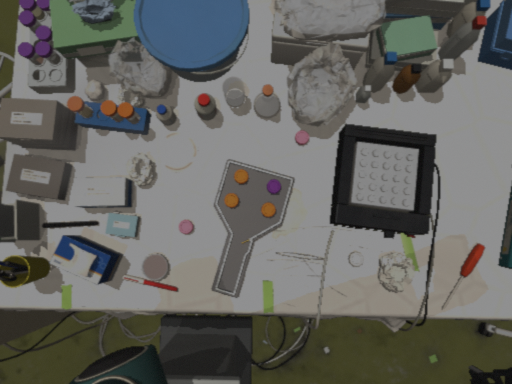

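View pics/scene0.png

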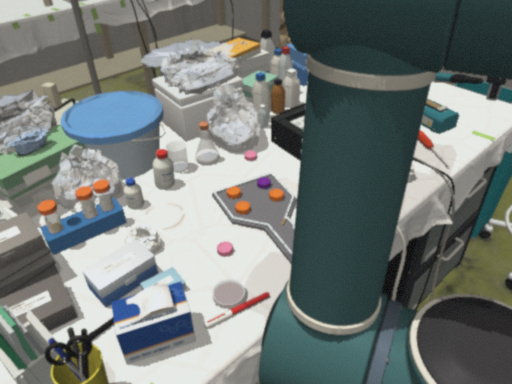

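View pics/wrist0.png

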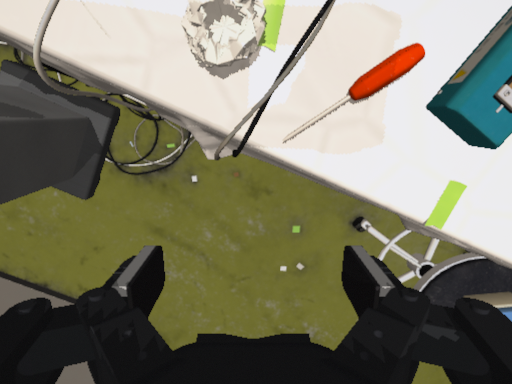

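```bash
cat > h.py <<'E'
import numpy as np, cv2
from scipy.spatial.transform import Rotation as R
def ray(f,u,v):
    fl=192/np.tan(np.radians(float(f['fovy']))/2)
    d=np.array([(u-f['cx'])/fl,-(v-f['cy'])/fl,-1.0])
    return np.array(f['xyz']), R.from_quat(f['orientation']).apply(d)
def plane(f,u,v,z):
    o,d=ray(f,u,v); return o+d*(z-o[2])/d[2]
def proj(f,p):
    fl=192/np.tan(np.radians(float(f['fovy']))/2)
    c=R.from_quat(f['orientation']).inv().apply(np.array(p)-f['xyz'])
    return np.array([f['cx']+fl*c[0]/-c[2], f['cy']-fl*c[1]/-c[2]])
def tri(f1,p1,f2,p2):
    o1,d1=ray(f1,*p1);o2,d2=ray(f2,*p2)
    A=np.c_[d1,-d2]; t=np.linalg.lstsq(A,o2-o1,rcond=None)[0]
    a=o1+d1*t[0];b=o2+d2*t[1]; return (a+b)/2,np.linalg.norm(a-b)
def blobs(img,lo,hi,amin=20):
    m=cv2.inRange(cv2.cvtColor(img,cv2.COLOR_BGR2HSV),lo,hi)
    n,l,st,c=cv2.connectedComponentsWithStats(m)
    return [(c[i].round(1).tolist(),int(st[i,4])) for i in range(1,n) if st[i,4]>=amin]
OR=((5,150,120),(20,255,255)); PU=((125,80,50),(155,255,255))
E
python3 - <<'E'
from h import *
T=np.load('pics/top0.npz');S=np.load('pics/scene0.npz')
print(T.files)
for n,f in(('T',T),('S',S)):
    print(n,'or',blobs(f['img'],*OR),'pu',blobs(f['img'],*PU))
c=T['img'][150:305,180:330]; cv2.imwrite('pics/c1.png',cv2.resize(c,None,fx=3.8,fy=3.8,interpolation=cv2.INTER_CUBIC))
c=S['img'][160:290,190:320]; cv2.imwrite('pics/c2.png',cv2.resize(c,None,fx=4,fy=4,interpolation=cv2.INTER_CUBIC))
E
```

```text
['img', 'depth', 'fovy', 'cx', 'cy', 'xyz', 'orientation']
T or [([75.6, 105.4], 67), ([107.7, 107.3], 154), ([124.7, 109.3], 158), ([240.7, 175.7], 134), ([230.8, 199.8], 136), ([267.9, 209.1], 139), ([475.3, 257.0], 124)] pu [([26.3, 11.6], 275), ([42.6, 3.5], 96), ([42.4, 40.5], 360), ([25.0, 49.1], 156), ([273.4, 186.2], 158)]
S or [([243.0, 45.9], 209), ([424.4, 139.6], 65), ([100.7, 185.7], 139), ([83.3, 192.7], 151), ([233.3, 192.0], 121), ([276.0, 194.5], 129), ([46.4, 206.6], 182), ([242.4, 207.2], 141)] pu [([263.4, 182.3], 123)]
```

View pics/c1.png

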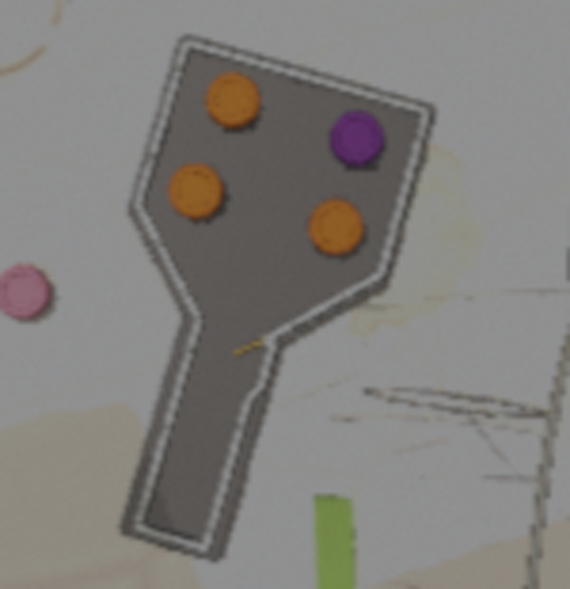

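View pics/c2.png

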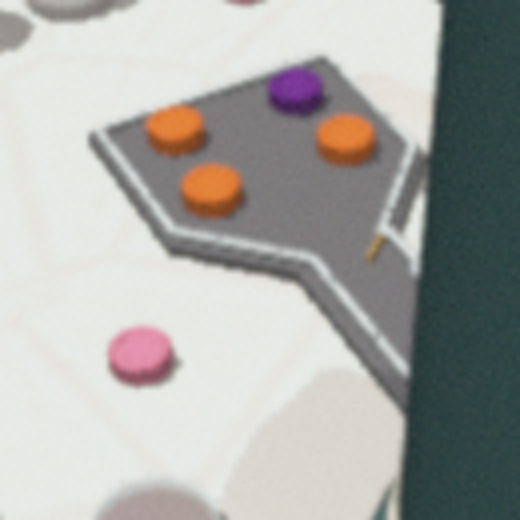

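Run:
```python
from h import *
T=np.load('pics/top0.npz');S=np.load('pics/scene0.npz')
pts=[(190,47),(427,110),(139,207),(381,273),(197,320),(272,340),(141,525),(207,546)]
tr=[(-79,166.5),(79,166.5),(-79,60),(79,60),(-21,0),(21,0),(-21,-131.5),(21,-131.5)]
W=np.array([plane(T,(u+.5)/3.8-.5+180,(v+.5)/3.8-.5+150,.016)[:2] for u,v in pts]);P=np.array(tr)/1000.
a=P-P.mean(0);b=W-W.mean(0)
th=np.arctan2((a[:,0]*b[:,1]-a[:,1]*b[:,0]).sum(),(a*b).sum())
c,s=np.cos(th),np.sin(th);M=np.array([[c,-s],[s,c]]);t=W.mean(0)-M@P.mean(0)
print('th',np.degrees(th),'gate',t);print(((W-t)@M*1000).round(1)-np.array(tr))
for n,p,q in(('A',(240.7,175.7),(233.3,192)),('B',(230.8,199.8),(242.4,207.2)),('C',(267.9,209.1),(276,194.5)),('P',(273.4,186.2),(263.4,182.3))):
    x=plane(T,*p,.023);X,e=tri(T,p,S,q);print(n,x[:2].round(4),'tri',X.round(4),round(e,4),'tray',((x[:2]-t)@M*1000).round(1))
    u,v=map(int,p);dd=T['depth'][v-1:v+2,u-1:u+2].mean();o,d=ray(T,*p);print('  depth pt',(o+d*dd).round(4))
print('floor depth', [ (ray(T,u,v)[0]+ray(T,u,v)[1]*T['depth'][v,u]).round(4) for u,v in((250,195),(229,280),(200,260))])
```

```text
th -104.7625109023412 gate [ 0.48412452 -0.15629424]
[[ 1.5 -1. ]
 [ 0.   1.4]
 [-0.5 -1.9]
 [-0.2  0. ]
 [-3.2 -0.1]
 [ 3.5  0.9]
 [-0.9  0.8]
 [-0.1 -0.1]]
A [ 0.6297 -0.1516] tri [ 0.6295 -0.1526  0.0157] 0.0037 tray [-41.6 139.6]
  depth pt [ 0.6298 -0.1516  0.0224]
B [ 0.571  -0.1295] tri [ 0.5704 -0.1302  0.0163] 0.0035 tray [-48.1  77.2]
  depth pt [ 0.5709 -0.1295  0.0241]
C [ 0.5506 -0.2184] tri [ 0.5498 -0.2198  0.0158] 0.0036 tray [43.1 80.1]
  depth pt [ 0.5505 -0.2184  0.0241]
P [ 0.6059 -0.2306] tri [ 0.6058 -0.2317  0.0162] 0.0027 tray [ 40.8 136.6]
  depth pt [ 0.6057 -0.2306  0.0241]
floor depth [array([ 0.5845, -0.1748,  0.0135]), array([ 0.3812, -0.1296,  0.0089]), array([ 0.426 , -0.0575, -0.0019])]
```

```bash
cat >> h.py <<'E'
TH=np.radians(-104.76); G=np.array([0.4841,-0.1563])
def M(): return np.array([[np.cos(TH),-np.sin(TH)],[np.sin(TH),np.cos(TH)]])
def t2w(x,y): return G+M()@(np.array([x,y])/1000.)
def w2t(p): return (np.array(p)[:2]-G)@M()*1000
def q_head(hx,hy,flip=False):
    """tool down, jaw axis perpendicular to tray-frame push heading"""
    h=M()@np.array([hx,hy],float); a=np.arctan2(h[1],h[0])+(np.pi/2 if not flip else -np.pi/2)
    return R.from_matrix(np.c_[[np.cos(a),np.sin(a),0],[np.sin(a),-np.cos(a),0],[0,0,-1]]).as_quat()
E
python3 - <<'E'
from h import *
from plant import arm, kinematics, monitor
s=monitor.state();W=np.load('pics/wrist0.npz')
Rt=R.from_quat(s['eef_rot']);print('cam in tool',Rt.inv().apply(W['xyz']-s['tcp_pos']).round(4))
print('look in tool',Rt.inv().apply(R.from_quat(W['orientation']).apply([0,0,-1])).round(3),'up',Rt.inv().apply(R.from_quat(W['orientation']).apply([0,1,0])).round(3))
for h in((1,-1),(-1,-.45),(0,-1),(.5,-1)):
  for fl in(0,1):
    p=t2w(0,60); print(h,fl,np.round(kinematics.inverse_kinematics([*p,.1],q_head(*h,flip=fl)),2))
E
```

```text
cam in tool [-0.0011 -0.0686 -0.1432]
look in tool [0.001 0.274 0.962] up [-0.    -0.962  0.274]
(1, -1) 0 [-0.35 -0.05  1.83 -0.    1.36  0.69]
(1, -1) 1 [-0.35 -0.05  1.83 -0.    1.36 -2.45]
(-1, -0.45) 0 [-0.35 -0.05  1.83 -0.    1.36  2.62]
(-1, -0.45) 1 [-0.35 -0.05  1.83 -0.    1.36 -0.52]
(0, -1) 0 [-0.35 -0.05  1.83 -0.    1.36  1.48]
(0, -1) 1 [-0.35 -0.05  1.83 -0.    1.36 -1.66]
(0.5, -1) 0 [-0.35 -0.05  1.83 -0.    1.36  1.01]
(0.5, -1) 1 [-0.35 -0.05  1.83 -0.    1.36 -2.13]
```

Run:
```python
from h import *
from plant import arm, kinematics, monitor, eoat, vision
eoat.gripper_to(0.024,20)
print(monitor.state()['time_s'])
arm.goto([*t2w(0,5),.30],q_head(0,-1))
f=vision.grab_frame('wrist');np.savez('pics/w1.npz',**f);cv2.imwrite('pics/w1.png',f['img'])
s=monitor.state();print(s['time_s'],s['tcp_pos'],s['gripper_width'],s['ft_force'])
print(blobs(f['img'],*OR),blobs(f['img'],*PU))
```

```text
0.7583
2.6583 [ 0.48891312 -0.15817003  0.29980755] 0.024135843105384913 [ 0.32032445  0.17826455 -0.22304145]
[([220.4, 60.5], 581), ([284.6, 108.7], 539), ([217.0, 110.5], 520), ([260.1, 172.2], 23), ([47.7, 293.9], 20)] [([283.8, 62.6], 618)]
```

View pics/w1.png

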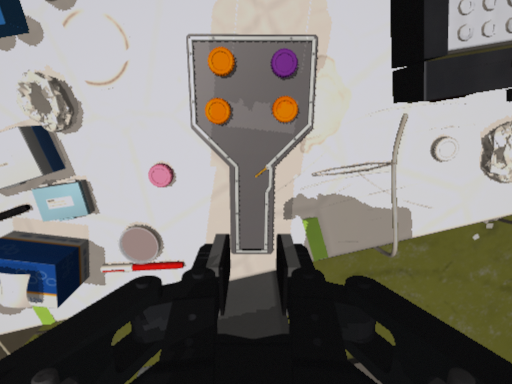

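Run:
```python
from h import *
f=np.load('pics/w1.npz');c=f['img'][20:260,170:335];cv2.imwrite('pics/w1c.png',cv2.resize(c,None,fx=2.5,fy=2.5,interpolation=cv2.INTER_CUBIC)) 
c=f['img'][130:260,215:290];cv2.imwrite('pics/w1d.png',cv2.resize(c,None,fx=4.5,fy=4.5,interpolation=cv2.INTER_CUBIC))
```

```text
(no output)
```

View pics/w1c.png

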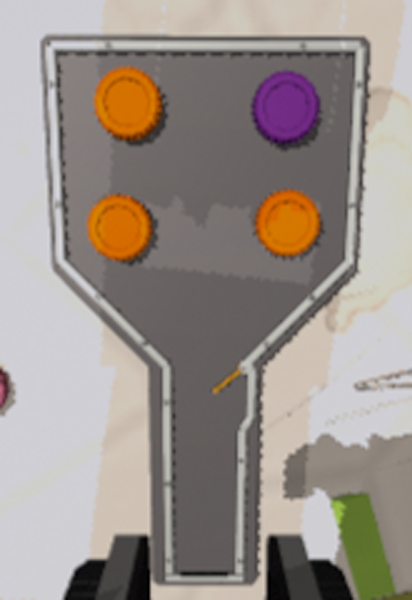

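View pics/w1d.png

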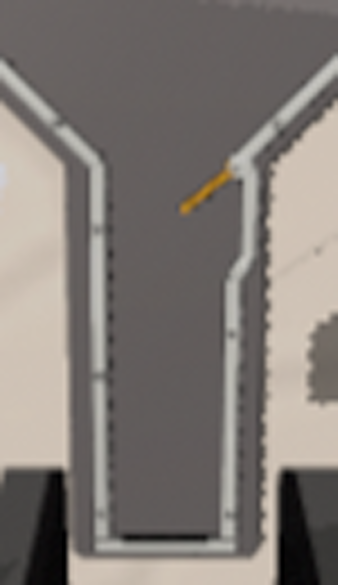

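Run:
```python
from h import *
f=np.load('pics/w1.npz');T=np.load('pics/top0.npz')
px=[((u+.5)/2.5-.5+170,(v+.5)/2.5-.5+20) for u,v in[(56,51),(358,52),(66,263),(346,263)]]+[((u+.5)/4.5-.5+215,(v+.5)/4.5-.5+130) for u,v in[(108,541),(226,541),(103,163)]]
tr=np.array([(-77.5,165),(77.5,165),(-77.5,60),(77.5,60),(-19.5,-130),(19.5,-130),(-19.5,0)])
Wd=np.array([plane(f,*p,.016)[:2] for p in px]);P=tr/1000.
a=P-P.mean(0);b=Wd-Wd.mean(0)
th=np.arctan2((a[:,0]*b[:,1]-a[:,1]*b[:,0]).sum(),(a*b).sum())
c,s=np.cos(th),np.sin(th);m=np.array([[c,-s],[s,c]]);t=Wd.mean(0)-m@P.mean(0)
print('th',np.degrees(th),'gate',t);print(((Wd-t)@m*1000-tr).round(1))
print('pawl tip',((plane(f,(185.5)/4.5-.5+215,(210.5)/4.5-.5+130,.013)[:2]-t)@m*1000).round(1))
for n,p,q in(('A',(220.4,60.5),(240.7,175.7)),('B',(217,110.5),(230.8,199.8)),('C',(284.6,108.7),(267.9,209.1)),('P',(283.8,62.6),(273.4,186.2))):
    x=plane(f,*p,.0225)[:2];X,e=tri(f,p,T,q);print(n,x.round(4),((x-t)@m*1000).round(1),'tri w/top',X.round(4),round(e,4))
for u,v in((250,90),(255,215)):
    o,d=ray(f,u,v);print('floor z',(o+d*f['depth'][v,u])[2].round(4))
for u,v in((220,61),(217,110),(285,109)):
    o,d=ray(f,u,v);print('cap top z',(o+d*f['depth'][v-1:v+2,u-1:u+2].mean())[2].round(4))
```

```text
th -104.99669840071078 gate [ 0.48074587 -0.15500735]
[[-0.1  0.1]
 [ 0.6  0.4]
 [ 0.  -1.2]
 [ 0.2 -0.5]
 [-0.7 -0.4]
 [ 1.1 -0.2]
 [-1.2  1.8]]
pawl tip [  5.7 -14. ]
A [ 0.6267 -0.1516] [-41.1 140.1] tri w/top [ 0.6599 -0.1415 -0.1692] 0.0016
B [ 0.5684 -0.1296] [-47.2  78.1] tri w/top [ 0.5678 -0.1322  0.0526] 0.0014
C [ 0.5475 -0.2182] [43.7 80.8] tri w/top [ 0.5485 -0.2172  0.0404] 0.0023
P [ 0.6035 -0.2301] [ 40.8 138. ] tri w/top [ 0.6047 -0.2304  0.0225] 0.0025
floor z 0.011
floor z 0.0105
cap top z 0.0236
cap top z 0.0235
cap top z 0.0238
```

```bash
sed -i 's/^TH=.*/TH=np.radians(-104.9); G=np.array([0.4824,-0.1556])/' h.py
python3 - <<'E'
from h import *
from plant import arm, kinematics, monitor, eoat, vision
q=q_head(0,-1)
arm.goto([*t2w(-2,104),.06],q)
f=vision.grab_frame('wrist');np.savez('pics/w2.npz',**f);cv2.imwrite('pics/w2.png',f['img'])
print(monitor.state()['time_s'])
arm.line_to([*t2w(-2,104),.022],feed=.1)
r=arm.line_to([*t2w(-2,104),.002],feed=.015,until_force=3)
s=monitor.state();print(r,s['time_s'],s['tcp_pos'],s['ft_force'])
arm.line_to([*t2w(-2,104),.04],feed=.1)
f=vision.grab_frame('wrist');np.savez('pics/w3.npz',**f);cv2.imwrite('pics/w3.png',f['img'])
s=monitor.state();print(s['time_s'],s['tcp_pos'],proj(f,s['tcp_pos']))
E
```

```text
3.725
True 5.0917 [ 0.5833888  -0.18039419  0.00997403] [-2.53179207  0.43563113  7.58136746]
5.6 [ 0.58327465 -0.1803687   0.03976598] [252.89727302 247.53220681]
```

View pics/w3.png

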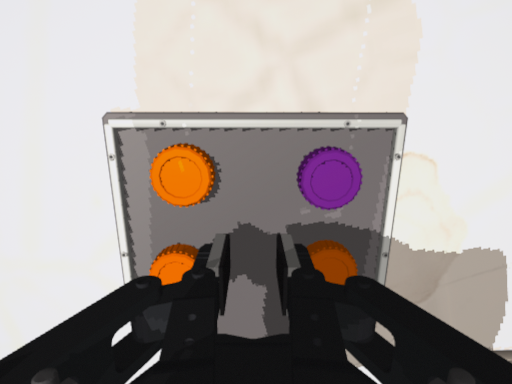

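Run:
```python
from h import *
for k in('w2','w3'):
    f=np.load(f'pics/{k}.npz');print(k)
    for lo in (OR,PU):
        for c,a in blobs(f['img'],*lo,200): print(c,a,w2t(plane(f,*c,.0225)).round(1))
print('back corners',w2t(plane(f,119,129,.016)),w2t(plane(f,393,129,.016)))
c=f['img'][100:290,90:420];cv2.imwrite('pics/w3c.png',cv2.resize(c,None,fx=2.4,fy=2.4))
```

```text
w2
[188.6, 169.1] 2420 [-41.3 138.8]
[178.4, 256.6] 1299 [-51.6  79.5]
[326.3, 254.3] 1188 [47.3 81.1]
[320.6, 171.0] 2524 [ 40.  137.6]
w3
[181.1, 175.4] 3040 [-41.3 138.7]
[171.5, 265.2] 1116 [-50.5  84.1]
[334.1, 264.5] 1116 [46.5 84.6]
[329.1, 177.5] 3195 [ 39.8 137.6]
back corners [-75.01224002 163.15136863] [ 74.52857455 163.21961931]
```

View pics/w3c.png

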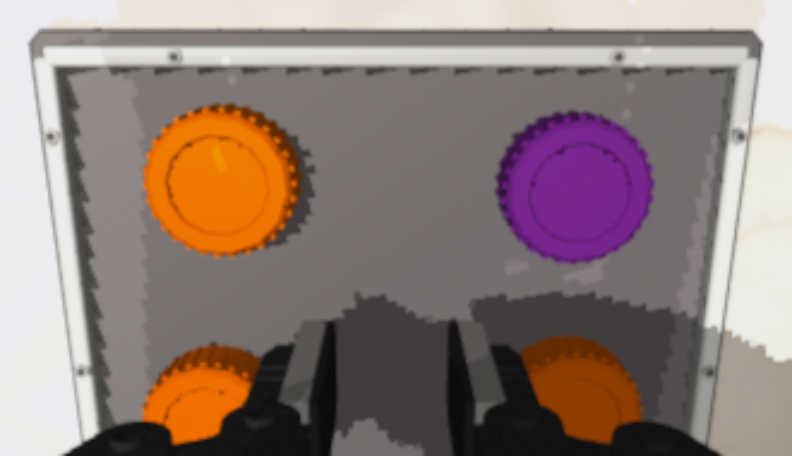

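View pics/w2.png

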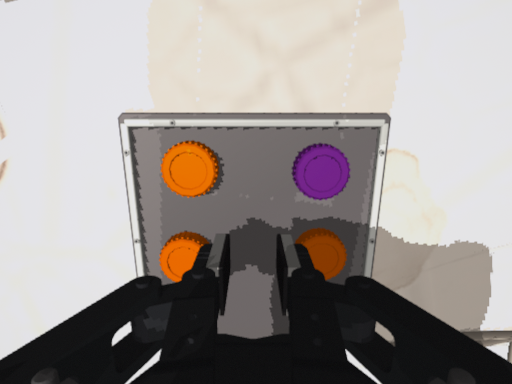

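```bash
sed -i 's/^TH=.*/TH=np.radians(-104.9); _m=np.array([[np.cos(TH),-np.sin(TH)],[np.sin(TH),np.cos(TH)]]); G=np.array([0.4824,-0.1556])+_m@[0,-.001]/' h.py
cat > push.py <<'E'
from h import *
from plant import arm, kinematics, monitor, eoat, vision
D=23.7; ZP=0.0185; F=20
def pose(c,h,extra=0):
    h=np.array(h)/np.linalg.norm(h); p=np.array(c)-(D+extra)*h; return t2w(*p),q_head(*h)
def step(c,h,feed,z=ZP,extra=0):
    p,q=pose(c,h,extra); r=arm.line_to([*p,z],rotation=q,feed=feed,until_force=F)
    if r: s=monitor.state(); print('FORCE STOP',c,s['tcp_pos'],s['ft_force'])
    return r
def push(cap,yc,Rr,yend,feed=.06,n=4,gap=6):
    cap=np.array(cap,float); v=np.array([0,yc])-cap; L=np.linalg.norm(v); h=v/L
    d=np.arctan2(abs(h[0]),-h[1]); sg=np.sign(h[0]); tl=Rr*np.tan(d/2); assert tl<L
    p,q=pose(cap,h,gap); arm.goto([*p,.06],q)
    p,q=pose(cap,h,gap); arm.line_to([*p,ZP],feed=.12)
    s=monitor.state(); print('down',s['time_s'],s['tcp_pos'])
    a=np.array([0,yc])-tl*h
    if step(a,h,feed): return False
    ey=yc-tl
    for i in range(1,n+1):
        b=d*(1-i/n)   # angle left to -y
        c=np.array([-sg*Rr*(1-np.cos(b)), ey+Rr*np.sin(b)])
        if step(c,(sg*np.sin(b),-np.cos(b)),feed): return False
    r=step((0,yend),(0,-1),feed)
    s=monitor.state(); print('end',s['time_s'],w2t(s['tcp_pos']),s['ft_force'])
    return not r
def look(k):
    f=vision.grab_frame('wrist');np.savez(f'pics/{k}.npz',**f);cv2.imwrite(f'pics/{k}.png',f['img']);return f
E
python3 - <<'E'
from push import *
s=monitor.state();arm.line_to([*s['tcp_pos'][:2],.06],feed=.15)
print(push((-47.5,78.5),45,60,20))
f=look('p1');print(monitor.state()['time_s'])
print(blobs(f['img'],*OR))
E
```

```text
down 7.2 [ 0.59204319 -0.11083298  0.01785823]
end 9.7833 [-0.16992277 44.28341157] [ 0.04028349  0.74945136 -0.17822426]
True
9.8333
[([155.5, 43.9], 5694), ([342.8, 180.5], 4284), ([252.5, 305.4], 2533)]
```

View pics/p1.png

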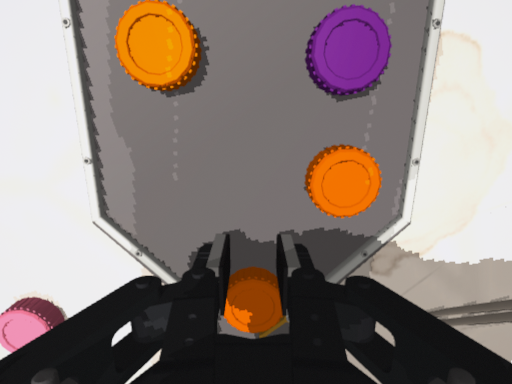

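Run:
```python
from h import *
f=np.load('pics/p1.npz')
for c in [(252.5,305.4),(253,268),(253,335),(155.5,43.9),(342.8,180.5)]: print(c,w2t(plane(f,*c,.023)).round(1))
c=f['img'][230:384,180:330];cv2.imwrite('pics/p1c.png',cv2.resize(c,None,fx=4,fy=4))
```

```text
(252.5, 305.4) [-0.3 12.6]
(253, 268) [-0.1 34.9]
(253, 335) [ 0.  -6.4]
(155.5, 43.9) [-41.3 139.6]
(342.8, 180.5) [42.3 81.1]
```

View pics/p1c.png

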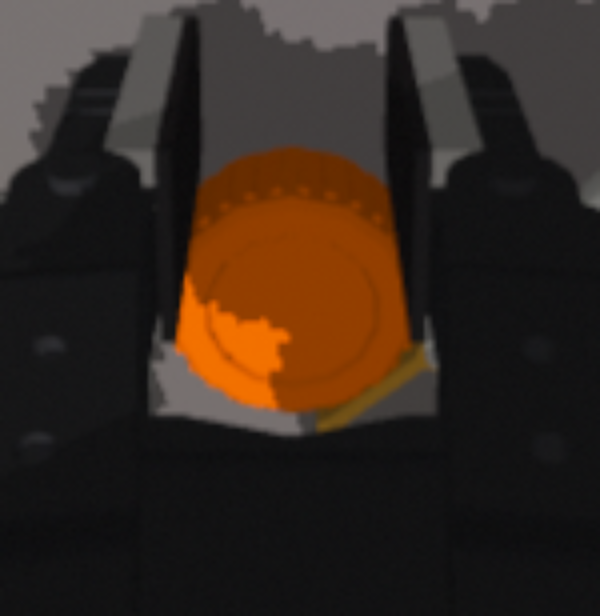

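Run:
```python
from h import *
f=np.load('pics/p1.npz')
for v in (279,280,332.5,309): print(v,w2t(plane(f,253,v,.024)).round(1))
print('pawl tip',w2t(plane(f,259,337,.013)).round(1), 'proj tip',proj(f,[*t2w(5,-14),.013]))
```

```text
279 [-0.1 29.1]
280 [-0.1 28.5]
332.5 [ 0.  -3.9]
309 [-0. 11.]
pawl tip [  3.6 -16.4] proj tip [261.35437286 333.63699208]
```

Run:
```python
from h import *
f=np.load('pics/p1.npz')
for y in(55.3,33.3):
  for z in(.0185,.04,.06):
    print(y,z,[((proj(f,[*t2w(x,y),z])-[180,230]+.5)*4).round() for x in(-12,12)])
```

```text
55.3 0.0185 [array([201.,  -7.]), array([389.,  -7.])]
55.3 0.04 [array([187.,  65.]), array([404.,  66.])]
55.3 0.06 [array([170., 156.]), array([424., 157.])]
33.3 0.0185 [array([204., 148.]), array([385., 148.])]
33.3 0.04 [array([191., 240.]), array([399., 240.])]
33.3 0.06 [array([175., 354.]), array([416., 355.])]
```

Run:
```python
from push import *
print(step((0,-47),(0,-1),.04)); arm.hold(.2)
s=monitor.state();print(s['time_s'],w2t(s['tcp_pos']),s['ft_force'])
look('p2a')
step((0,-47),(0,-1),.12,extra=15)
p,q=pose((0,-47),(0,-1),15);arm.line_to([*p,.06],feed=.15)
f=look('p2');print(monitor.state()['time_s'])
t=vision.grab_frame('top');np.savez('pics/t2.npz',**t)
print(blobs(f['img'],*OR),blobs(t['img'],*OR))
c=t['img'][150:305,180:330]; cv2.imwrite('pics/t2c.png',cv2.resize(c,None,fx=3.8,fy=3.8,interpolation=cv2.INTER_CUBIC))
```

```text
False
11.8583 [ 2.07656571e-03 -2.32589447e+01] [-0.06559762 -0.01428306 -0.14735295]
12.6583
[([329.7, 74.0], 3140), ([272.4, 215.6], 91), ([252.5, 277.6], 1612)] [([75.6, 105.3], 69), ([108.0, 107.4], 162), ([124.8, 109.3], 166), ([240.8, 175.8], 138), ([268.0, 209.1], 142), ([473.0, 260.1], 196)]
```

View pics/p2.png

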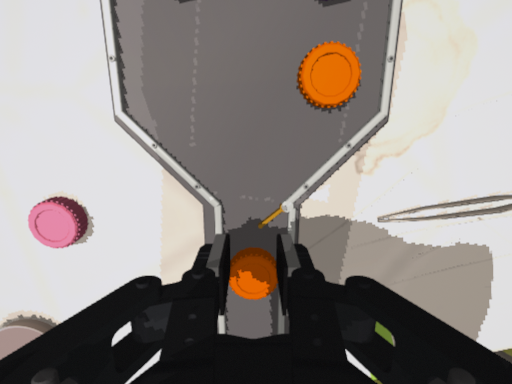

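View pics/t2c.png

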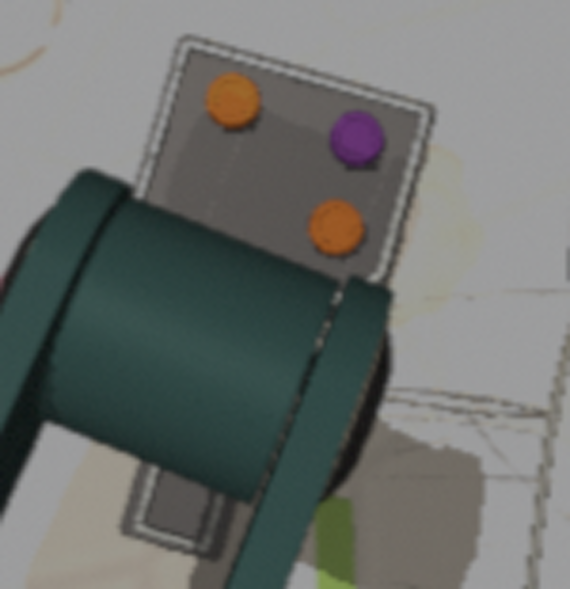

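View pics/p2a.png

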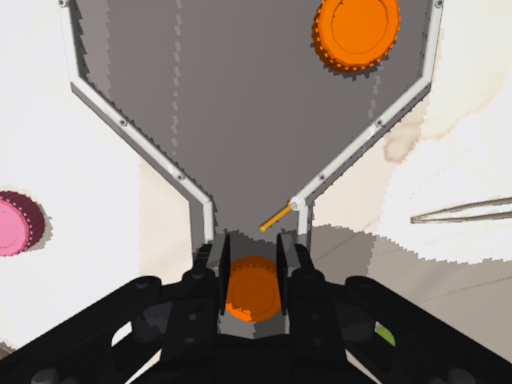

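Run:
```python
from push import *
f=np.load('pics/p2.npz')
print('pawl tip',w2t(plane(f,261,227,.013)).round(1),'B~',w2t(plane(f,252.5,275,.022)).round(1),'C',w2t(plane(f,329.7,74,.0225)).round(1))
print(push((43,81),55,50,5,feed=.045,gap=7))
step((0,-47),(0,-1),.045); arm.hold(.2)
s=monitor.state();print(s['time_s'],w2t(s['tcp_pos']),s['ft_force'])
step((0,-47),(0,-1),.12,extra=15)
p,q=pose((0,-47),(0,-1),15);arm.line_to([*p,.06],feed=.15)
f=look('p3');print(monitor.state()['time_s']);print(blobs(f['img'],*OR))
```

```text
pawl tip [  5.6 -15.6] B~ [ -0.2 -46.9] C [43.2 80.1]
down 14.1 [ 0.55703928 -0.24687754  0.01827468]
end 17.3917 [-1.20541886e-02  2.87150510e+01] [-0.47442762 -0.86754693  0.33552783]
True
18.9 [-1.57726934e-02 -2.32291053e+01] [-0.1669582   0.01028906  0.26843594]
19.65
[([272.3, 215.7], 93), ([252.0, 297.3], 3140)]
```

View pics/p3.png

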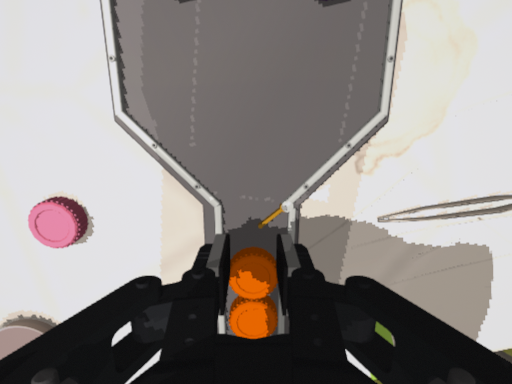

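Run:
```python
from push import *
print(push((-41,139.5),65,60,10,feed=.05,gap=7))
step((0,-39),(0,-1),.04); arm.hold(.3)
s=monitor.state();print(s['time_s'],w2t(s['tcp_pos']),s['ft_force'])
step((0,-39),(0,-1),.12,extra=15)
p,q=pose((0,-39),(0,-1),15);arm.line_to([*p,.06],feed=.15)
f=look('p4');print(monitor.state()['time_s']);print(blobs(f['img'],*OR))
p,_=pose((0,5),(0,-1));arm.goto([*p,.30],q); f=look('p5');print(monitor.state()['time_s'])
```

```text
down 20.9083 [ 0.65604803 -0.14436846  0.01835227]
end 24.7667 [2.15505438e-02 3.38902991e+01] [ 0.56580779 -0.3876108   0.62031329]
True
26.4417 [  0.01623122 -15.25404046] [-2.70862602e-05 -1.44674173e-01  4.74512172e-02]
27.1917
[([276.5, 223.4], 49), ([252.1, 297.2], 3182)]
28.2
```

View pics/p4.png

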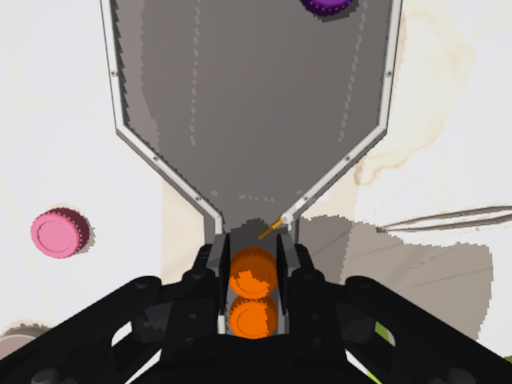

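View pics/p5.png

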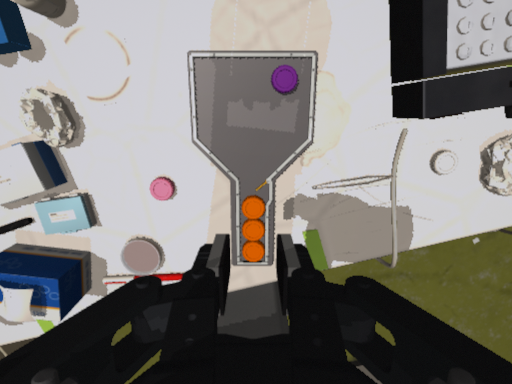

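Run:
```python
from h import *
f=np.load('pics/p5.npz')
for n,l in(('o',OR),('p',PU)):
  for c,a in blobs(f['img'],*l,100): print(n,c,a,w2t(plane(f,*c,.0225)).round(1))
for c in((253.5,208),(253.5,230),(253,252)): print(w2t(plane(f,*c,.0225)).round(1))
print('pawl', w2t(plane(f,258,190,.013)).round(1))
c=f['img'][160:280,205:305];cv2.imwrite('pics/p5c.png',cv2.resize(c,None,fx=5,fy=5,interpolation=cv2.INTER_CUBIC))
```

```text
o [252.7, 228.6] 1192 [  0.2 -72.4]
p [284.2, 78.6] 594 [ 41.2 137.3]
[  1.4 -40. ]
[  1.4 -74.7]
[   0.7 -110.9]
pawl [  8.  -15.2]
```

View pics/p5c.png

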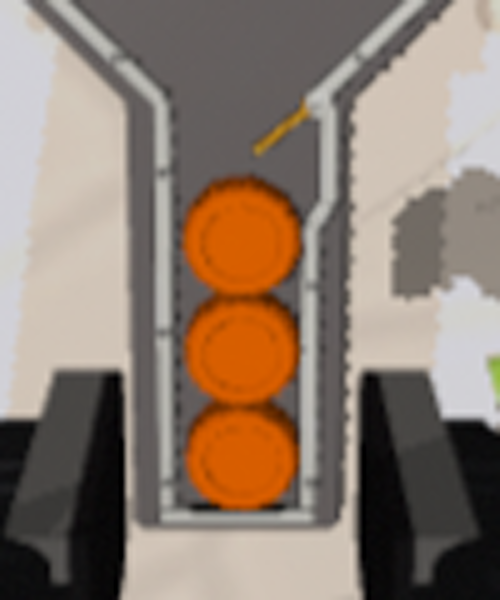

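Run:
```python
from plant import workorder, monitor
print(monitor.state()['time_s']); workorder.finish_job()
```

```text
28.2
the job is handed in; nothing more can be done
```

The three orange caps are in the lane and the job is handed in at 28.2 s of the 72 s allowed. I pushed each cap from behind with the two fingertips held 24 mm apart, about 8 mm above the tray floor, and never gripped one.

**Last checks (wrist picture before handing in):**
- **Caps:** the three lie flat in single file at tray y of about -40, -75 and -111 mm, so the last one is inside the -33 to -42 mm range.
- **Pawl:** it looked shut behind each cap before the next one followed. In the last picture its tip measured roughly (5 to 8, -15) mm, against a nominal (5, -14) mm.
- **Purple cap:** it is still in the wide tray at about (41, 137) mm, where it started.
- **Other things:** the arm only worked over the tray, and in the pictures I looked at the other bench things appeared where they were. I did not measure their positions again.
- **Forces:** no push reached its 20 N stop. The largest reading in the states I printed was about 8 N, when I touched the tray floor to find its height.

**Disagreements:**
- **Tray position:** the top and wrist cameras differed by about 3 mm. I used a value between them, and touching the floor gave its height as 10.0 mm.
- **Cap heights:** the heights from intersecting two camera views were unreliable. Two gave 16 mm where about 24 mm was expected, and one came out far off. I used depth readings of about 24 mm instead, which match the description.
- **Sliding:** the first cap slid about 8 mm ahead of the fingers partway through its push, so I pushed more slowly after that.

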